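# Turn the eccentric lock low, then dock the specimen carriage

### The arm

A 7-joint arm with a two-finger parallel gripper is mounted at the origin on the work surface. World frame = base frame: x ahead of the robot, y to its left, z up, the work surface at z = 0. Lengths are in m, angles in rad, forces in N, time in s.
With the tool pointing down it reaches from about 0.4 to 0.85 m from the base axis. Payload 10.4 kg.
Tool frame: the origin (TCP) lies on the front face of the gripper's body, between the roots of the fingers; the fingertips stand 73 mm ahead of it and the grasp point (between the pads) lies 54 mm ahead of it; z points along the fingers, y is the direction in which the jaws open and shut (so a half turn about z gives the same grasp; the last joint's range is limited). The gripper opens to 85 mm and grips with 20 to 120 N. Pads are 22 mm wide; open, the fingers measure 114 mm over their backs; the gripper's body (76 mm by 85 mm) begins 54 mm behind the grasp point. The pads swing forward as they close: fully open they stand 13 mm farther back than shut.
Start: joints at [-0.023, 0.332, -0.065, 1.46, 0.022, 1.35, -0.088], TCP at [0.625, 0, 0.304] pointing down, gripper open.
Joint ranges: [-2.6, 2.6], [-0.5, 2.12], [-1.47, 1.34], [0.16, 2.42], [-1.27, 4.41], [0.06, 2.06], [-2.6, 2.6]. Speed limits (rad/s): [2.22, 2.22, 2.79, 2.79, 3.14, 3.14, 3.14].

### API

Orientations are given as a 3x3 rotation matrix whose columns are the frame's x, y, z axes.
In Python, from workcell import bot gives the robot as it stands.
- The arm moves only by the tool step_arm, never from a script. Its arguments are lists of equal length, an entry for each row: "offset": the shift along the tool's x, y, z in m, a list of three; "rotation": the turn, a rotation vector about the tool's x, y, z in degrees, a list of three; "claw": the gripper command: -1 is fully open, 1 is shut, values between are in proportion. In form: {"offset": [[tx, ty, tz], ...], "rotation": [[rx, ry, rz], ...], "claw": [claw, ...]}. A call has 1 to 10 rows; each row is the pose to reach, as a shift and turn from the pose commanded when the call began, along the tool's axes at that moment; what a row does not reach only later rows make up. A row lasts 1/10 s, in which the tool goes at most 50 mm and 8.59 degrees, less where a joint would pass 70% of its speed; a pose out of reach is approached as far as the arm can. A call with a gripper value outside its range is refused whole. The fingers move at their own pace and stop on an object; "force" is the grip in N (left out, the last holds). Time passes only in rows, so rows that repeat a pose let the fingers close. It gives the time, the measured TCP pose, the force and the opening at its end, in the units of the state.
- bot.sense(): the state, without advancing time (a new reading comes with each control period).
- bot.grab_frame(name): name is "scene" or "side" or "wrist"; returns the picture (384x512x3 uint8, red, green, blue); there is no depth.
- bot.camera_params(name): a dict with "fx", "fy", "cx", "cy" (pixels), "distortion" ([k1, k2, p1, p2, k3] as OpenCV has them; the pictures are not rectified), "world_from_camera" (4x4, takes a point from camera to world coordinates). Camera axes: x right, y up, looking along -z (the intrinsics and any distortion apply to the point x, -y, -z); pixel columns grow to the right and rows downward; lengths in m; the calibration is good to about 2 mm. A picture is of the moment at which its call begins: read the wrist's pose just before it. camera_params takes no time and is no camera call; for the wrist camera it gives the pose at the moment of the call.
- bot.sign_off(): hands the job in, once; it reports no verdict.
Trained networks look in the newest picture that a camera, given by its name, has taken for a name from the list of things; names that differ only in an ending like _2 or _b are one class to them, and where a whole thing is asked for, a point or a joint stands for the part that bears it (a point fixed in the world has none). Each returns a list of dicts, best first, with "score" (0 to 1); they miss things now and then, are a little off and sometimes report something else, mostly with a low value. They report only what shows in the picture. A call takes as long as a camera call. They do not tell look-alikes from the thing itself.
- bot.masks_of(camera, query): "pixels" (384x512 bool, what is visible of it) and "xy" ([column, row] in pixels, amid what is visible of it).
- bot.mark_of(camera, query): "xy" ([column, row] in pixels: a listed point, or the origin of a listed thing).
The state is a dict: "clock": time; "joints": joint angles; "joint_velocities": joint speeds; "joint_efforts": joint torques, N m; "eef_pos": TCP position; "tool_rot": TCP orientation; "wrist_force": force on the tool from outside, world axes, zero at the start; "moment": the same for the moment, N m; "gripper_width": opening from 0.0 (shut) to 1.0 (fully open).
Only numpy, scipy, OpenCV 4.12 (cv2) and the standard library are available. Lean on these libraries where they do the work, as an engineer would, in place of code of your own. Each camera call takes 0.05 s, during which the arm holds its last target.

### The job

The blue carriage that takes a specimen up to the microscope's docking port is blocked by a brass eccentric cam. With a fingertip, push the cam's red pin round until the cam stands at its low point, its arm pointing straight at the red index mark, and only then push the carriage by its orange tab fully home against the port. Only push: leave the cam at its low point, the specimen puck sitting in its carriage, and everything else on the bench where it stands.

Things in the scene. Friction and masses are not known exactly. Their poses are not given: they have to be found in the camera images.
- fixture: Docking fixture, fixed to the bench, its place and yaw differ each time: dark grey plate 260 x 260 x 12 mm. Frame: x is the way the carriage is pushed, z up; origin at bench height under the middle line of the carriage's rails, level in x with the cam's axis. Plate from x -130 to 130 and y -100 to 160 mm. White port block with a navy band and a dark mouth, x 85 to 130, y -58 to 58, up to 82 mm high.
- cam_axis (a point): Upright axis of the cam: 85 mm to the fixture's +y side of its origin, the point 28 mm high, on top of the brass disc.
- index_mark (a point): Red index mark, flat on the plate, 100 mm from the cam's axis in the fixture's +x direction.
- pin_top (a point): Centre of the top of the red pin that turns the cam: upright, 14 mm in diameter, standing free from 36 to 85 mm above the bench, on a steel arm (white stripe, 14 mm wide, top 36 mm high) 65 mm from the cam's axis. The brass disc under it is 64 mm in diameter, its centre 18 mm off the axis towards the pin.
- cam (a joint): Angle of the cam in rad, counter-clockwise from above: 0 = low point, the arm points along the fixture's +x straight at the index mark; about 3.1 = high point, arm pointing back. Starts between 1.9 and 2.75, stops at -0.6 and 2.95; so it is turned clockwise seen from above, the pin passing on the side away from the carriage. Stiff: needs about 3 N at the pin, stays where it is left, no spring.
- carriage (a joint): Travel of the carriage in m, along the fixture's +x: 0 = back (start), 0.044 = hard stop, fully home, its front at the port. Needs about 2 to 4 N and stays where it is left. With the cam turned back, the disc stands in the way of the roller on the carriage's side arm; pushing against it strains the lock.
- tab_push (a point): Middle of the rear face of the orange push tab, 60 mm above the bench. The tab is upright, across the carriage: 50 mm wide, 8 mm thick, from 26 to 77 mm high; it is pushed in the fixture's +x direction. At the start its rear face is at fixture x -100, y 0 mm. The carriage is 60 mm wide, its top 26 mm high, with a side arm towards +y behind the cam; nothing stands behind the tab.
- specimen_puck: Brass puck, 37 mm in diameter, 12 mm high, with a stub on top (22 mm in all), green specimen. Origin at the middle of its underside. Lies loose in a square tray (44 mm inside, walls 6 mm high) on the carriage, and rides with it.
- spare_puck: A like puck with a white specimen, loose on the fixture's plate on the -y side of the rails. Origin: middle of its underside. To be left alone.
- stub_jar: Amber jar, 48 mm in diameter, 60 mm high, beside the fixture on its -y side. Origin: middle of its underside. To be left alone.
- tweezers: Steel tweezers, 130 mm long, 8 mm high, lying on the bench on the fixture's +y side. To be left alone.
- beaker: Glass beaker, 88 mm in diameter, 115 mm high, with a marker pen and a rod in it up to 155 mm, to the right. Origin: middle of its underside. To be left alone.
- mouse: Black computer mouse, 105 x 60 mm, 34 mm high, to the left. Origin: middle of its underside. To be left alone.
- rinse_bottle: White bottle with a red cap, 60 mm in diameter, 140 mm high, to the left. Origin: middle of its underside. To be left alone.
There are look-alikes about, which are no part of the job. Leave any pink or purple look-alike of the specimen_puck alone.

How it is judged:
On the way:
1. the cam is turned to its low point while the carriage is still back (value of joint cam between -0.3 and 0.3 rad and value of joint carriage below 0.008 m), for 0.2 s.
At the end, for the whole second after the job is handed in: The cam within 0.3 rad of its low point, the carriage pushed home to within 3.5 mm of its stop and at rest, the specimen puck lying flat in its tray on the carriage (value of joint cam between -0.3 and 0.3 rad and value of joint carriage above 0.0405 m and velocity of joint carriage between -0.01 and 0.01 m/s and z of specimen_puck in the frame of tab_push below -0.028 m and angle between specimen_puck's own z axis and vertical below 0.15 rad); the robot touches nothing.
It fails at once if the carriage is pushed forward (more than 8 mm) while the cam is not at its low point (within 0.35 rad) (value of joint carriage above 0.008 m and (value of joint cam above 0.35 rad or value of joint cam below -0.35 rad)).
It fails at once if the specimen puck is lifted or knocked out of its tray (z of specimen_puck in the frame of fixture above 0.034 m or z of specimen_puck in the frame of fixture below 0.02 m).
It fails at once if another thing on the bench (spare puck, jar, tweezers, beaker, mouse or bottle) is pushed away or lifted by more than 25 mm (distance of any of spare_puck, stub_jar, tweezers, beaker, mouse, rinse_bottle from where it was at the start of the episode above 0.025 m).
It also fails if it takes over 48 s, if anything falls off the work surface, if the arm or the gripper's body presses on something with over 40 N, if the wrist force passes 120 N, or if a joint passes its speed limit or range.

## Working session

There is one attempt and no reset: what is moved stays moved. The work goes in short steps, Python scripts to look and compute and a tool call to move; the robot and the scene stay as the last step left them, time stands still between calls to the robot, and variables do not carry over. Pictures are saved under pics/ and viewed, and the job is handed in when it is done.

Besides the shell and the picture viewer there is one more tool, called after ">>>" as name(argument=value, ...) on one line, values as JSON. step_arm: Moves the arm, as the interface text tells. Its arguments: {"type":"object","properties":{"offset":{"type":"array","items":{"type":"array","items":{"type":"number"}}},"rotation":{"type":"array","items":{"type":"array","items":{"type":"number"}}},"claw":{"type":"array","items":{"type":"number"}},"force":{"type":"number"}},"required":["offset","rotation","claw"]}

```bash
ls; mkdir -p pics; python3 - <<'E'
from workcell import bot
import cv2, numpy as np
s=bot.sense(); print(s['clock'],s['eef_pos'],s['tool_rot'],s['gripper_width'])
for n in ['scene','side','wrist']:
    im=bot.grab_frame(n); cv2.imwrite(f'pics/{n}0.png',im[:,:,::-1])
    for q in ['pin_top','cam_axis','index_mark','tab_push','fixture']:
        r=bot.mark_of(n,q); print(n,q,[(round(d['score'],2),np.round(d['xy'],1).tolist()) for d in r[:3]])
    p=bot.camera_params(n); print(p)
print(bot.sense()['clock'])
E
```

```text
pics
0.0 [ 6.24747215e-01 -1.74813611e-05  3.03109660e-01] [[-1.60132656e-05  9.99999044e-01 -1.38249236e-03]
 [ 9.99999995e-01  1.58741661e-05 -1.00625924e-04]
 [-1.00603882e-04 -1.38249396e-03 -9.99999039e-01]] 1.000811066064867
scene pin_top [(0.7, [258.9, 203.7])]
scene cam_axis [(0.61, [238.8, 218.7])]
scene index_mark [(0.58, [217.8, 238.4])]
scene tab_push [(0.77, [237.3, 182.0])]
scene fixture [(0.77, [222.1, 213.1]), (0.49, [188.2, 192.8])]
{'fx': 373.89441069270276, 'fy': 373.89441069270276, 'cx': 249.26723610552344, 'cy': 194.24321592685388, 'distortion': array([-0.10403879,  0.        ,  0.        ,  0.        ,  0.        ]), 'world_from_camera': array([[-0.52625437, -0.61529583,  0.58691343,  1.20180708],
       [ 0.85026398, -0.38918509,  0.35438134,  0.42454535],
       [ 0.0103686 ,  0.68552608,  0.72797424,  0.95918968],
       [ 0.        ,  0.        ,  0.        ,  1.        ]])}
side pin_top [(0.55, [262.9, 176.2])]
side cam_axis [(0.86, [280.5, 203.6])]
side index_mark [(0.96, [313.6, 205.0])]
side tab_push [(0.58, [248.7, 215.8])]
side fixture [(0.55, [282.9, 
[... 520 characters left out ...]
9, [196.0, 167.1])]
wrist index_mark [(0.84, [278.3, 176.9]), (0.7, [200.2, 316.5])]
wrist tab_push [(0.83, [94.2, 234.3])]
wrist fixture []
{'fx': 310.58460734409664, 'fy': 310.58460734409664, 'cx': 255.88924241136502, 'cy': 195.98674027335238, 'distortion': array([-0.08218133,  0.        ,  0.        ,  0.        ,  0.        ]), 'world_from_camera': array([[ 9.99999971e-01, -1.14637554e-04,  2.10839810e-04,
         6.24828625e-01],
       [ 4.01079333e-05,  9.46011008e-01,  3.24134496e-01,
         8.35926383e-02],
       [-2.36614767e-04, -3.24134478e-01,  9.46010985e-01,
         3.74418259e-01],
       [ 0.00000000e+00,  0.00000000e+00,  0.00000000e+00,
         1.00000000e+00]])}
0.9
```

```bash
cat > h.py <<'E'
import numpy as np, cv2
def ray(p,xy):
    K=np.array([[p['fx'],0,p['cx']],[0,p['fy'],p['cy']],[0,0,1]])
    u=cv2.undistortPoints(np.array([[xy]],float),K,p['distortion'])[0,0]
    T=p['world_from_camera']; d=T[:3,:3]@np.array([u[0],-u[1],-1]); return T[:3,3],d
def at(p,xy,z):
    o,d=ray(p,xy); return o+d*(z-o[2])/d[2]
def proj(p,P):
    K=np.array([[p['fx'],0,p['cx']],[0,p['fy'],p['cy']],[0,0,1]])
    T=np.linalg.inv(p['world_from_camera']); q=(T[:3,:3]@np.atleast_2d(P).T).T+T[:3,3]
    q=q*[1,-1,-1]
    return cv2.projectPoints(q,np.zeros(3),np.zeros(3),K,p['distortion'])[0][:,0]
E
python3 - <<'E'
from workcell import bot
from h import *
D={'scene':dict(pin_top=(258.9,203.7),cam_axis=(238.8,218.7),index_mark=(217.8,238.4),tab_push=(237.3,182.)),
'side':dict(pin_top=(262.9,176.2),cam_axis=(280.5,203.6),index_mark=(313.6,205),tab_push=(248.7,215.8)),
'wrist':dict(pin_top=(134.8,128.9),cam_axis=(196,167.1),index_mark=(278.3,176.9),tab_push=(94.2,234.3))}
Z=dict(pin_top=.085,cam_axis=.028,index_mark=.012,tab_push=.06)
for c in D:
    for q in D[c]: print(c,q,np.round(at(bot.camera_params(c),D[c][q],Z[q]),4))
E
```

```text
scene pin_top [0.5155 0.046  0.085 ]
scene cam_axis [ 5.612e-01 -3.000e-04  2.800e-02]
scene index_mark [ 0.6525 -0.0199  0.012 ]
scene tab_push [ 0.4499 -0.0778  0.06  ]
side pin_top [0.5059 0.0646 0.085 ]
side cam_axis [ 0.5546 -0.0063  0.028 ]
side index_mark [ 0.6623 -0.0088  0.012 ]
side tab_push [ 0.4459 -0.0738  0.06  ]
wrist pin_top [0.5119 0.0505 0.085 ]
wrist cam_axis [ 5.561e-01 -1.000e-04  2.800e-02]
wrist index_mark [ 0.6518 -0.0162  0.012 ]
wrist tab_push [ 0.4393 -0.0706  0.06  ]
```

View pics/scene0.png

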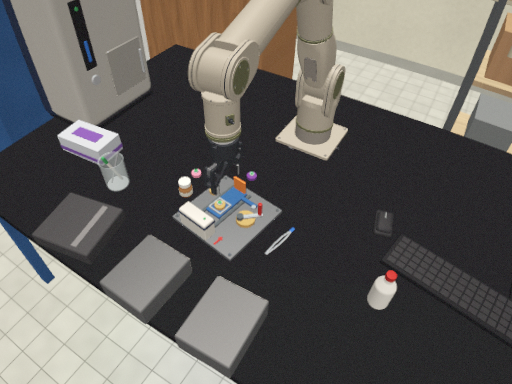

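View pics/side0.png

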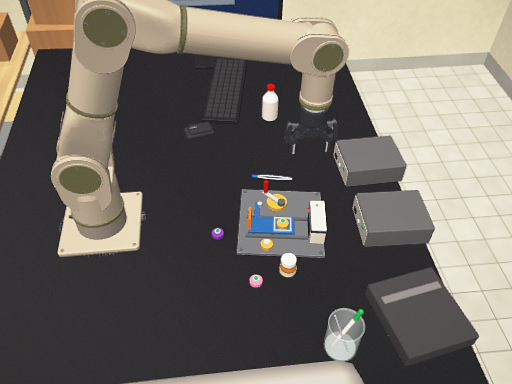

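View pics/wrist0.png

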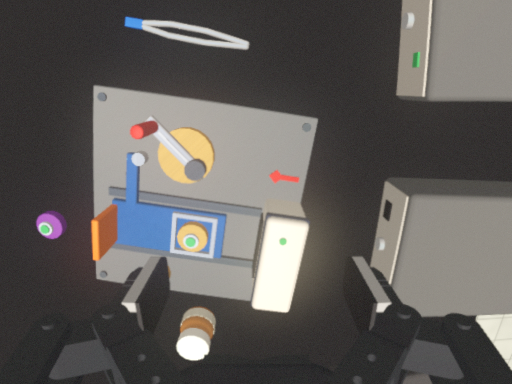

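The wrist view shows the plate corners at (94,86), (317,119) and (97,277). The cam hub is near (194,169), the pin top near (136,131), the index mark near (277,177) and the orange tab near (103,232). Next I'll fit the fixture pose to these points.

```bash
python3 - <<'E'
from workcell import bot
from h import *
from scipy.optimize import least_squares
cp={c:bot.camera_params(c) for c in ['wrist','scene','side']}
obs=[('wrist',(-.13,.16,.012),(94,86)),('wrist',(.13,.16,.012),(317,119)),('wrist',(-.13,-.1,.012),(97,277)),
('wrist',(0,.085,.028),(195.5,168)),('wrist',(.1,.085,.012),(278,176.9)),('wrist',(-.1,0,.06),(94.2,234)),
('scene',(0,.085,.028),(238.8,218.7)),('scene',(-.1,0,.06),(237.3,182)),('scene',(.1,.085,.012),(217.8,238.4)),
('side',(0,.085,.028),(280.5,203.6)),('side',(-.1,0,.06),(248.7,215.8))]
def W(v,P):
    c,s=np.cos(v[2]),np.sin(v[2]); P=np.asarray(P); return np.array([v[0]+c*P[0]-s*P[1],v[1]+s*P[0]+c*P[1],P[2]])
f=lambda v:np.concatenate([(proj(cp[c],W(v,P))[0]-xy)*(1 if c=='wrist' else .7) for c,P,xy in obs])
r=least_squares(f,[.55,-.08,-.1],loss='soft_l1'); v=r.x
print(v,np.degrees(v[2])); print(np.round(f(v).reshape(-1,2),1))
ca=W(v,(0,.085,.085)); print('cam',ca,'idx',W(v,(.1,.085,.012)),'tab',W(v,(-.1,0,.06)))
for c,xy in [('wrist',(136,131)),('wrist',(134.8,128.9)),('scene',(258.9,203.7)),('scene',(260,206))]:
    d=at(cp[c],xy,.085)-ca; print(c,np.hypot(*d[:2]),np.arctan2(d[1],d[0])-v[2])
# overlay predictions on wrist
im=cv2.imread('pics/wrist0.png')
for a in np.arange(1.8,2.8,.1):
    p=proj(cp['wrist'],W(v,(.065*np.cos(a),.085+.065*np.sin(a),.085)))[0]; cv2.circle(im,tuple(int(t) for t in p),1,(0,255,0),-1); print(round(a,1),p)
for P in [(-.13,.16,.012),(.13,.16,.012),(-.13,-.1,.012),(.13,-.1,.012),(0,.085,.028),(.1,.085,.012),(-.1,.025,.077),(-.1,-.025,.077)]:
    p=proj(cp['wrist'],W(v,P))[0]; cv2.circle(im,tuple(int(t) for t in p),2,(255,0,255),-1)
cv2.imwrite('pics/ov0.png',cv2.resize(im[60:330,60:340],None,fx=2.2,fy=2.2))
E
```

```text
[ 0.54230862 -0.08555317 -0.15269116] -8.748559158002095
[[-2.4 -0.8]
 [ 0.3 -0.1]
 [-2.1  2.5]
 [-0.1  0.3]
 [ 2.1  0.5]
 [ 3.4  0.1]
 [ 0.5 -0.9]
 [ 2.  -0.2]
 [ 0.4  0.5]
 [-0.  -0.8]
 [-0.6 -0.6]]
cam [ 0.55523699 -0.00154211  0.085     ] idx [ 0.65407353 -0.01675197  0.012     ] tab [ 0.44347209 -0.07034331  0.06      ]
wrist 0.0656142847861993 2.4258844331665803
wrist 0.06771163132840088 2.4176488923545327
scene 0.06194923000608974 2.4195663100254516
scene 0.06459856575387692 2.264634628156466
1.8 [174.33529023 114.32444574]
1.9 [167.4441102 115.3233669]
2.0 [160.7688157  117.03298408]
2.1 [154.38746025 119.42721511]
2.2 [148.37269625 122.47092331]
2.3 [142.79069386 126.12083441]
2.4 [137.70027453 130.326596  ]
2.5 [133.15227111 135.03193249]
2.6 [129.18911428 140.17584881]
2.7 [125.8446356  145.69383925]
```

View pics/ov0.png

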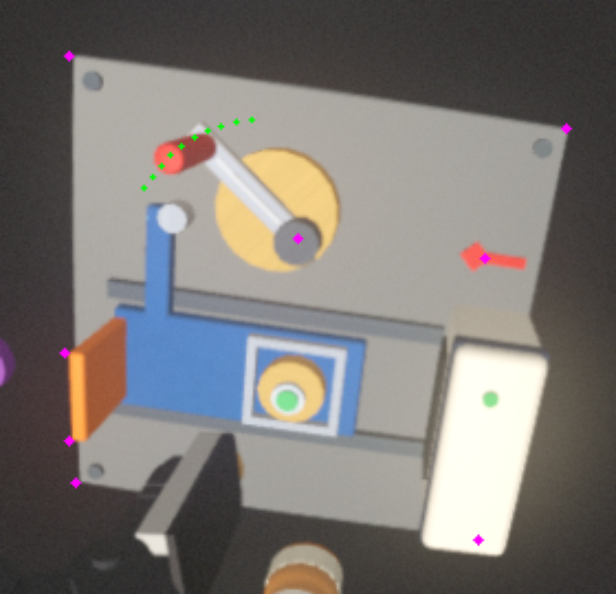

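The fit holds to about 2 mm: fixture yaw -8.7°, cam angle about 2.42 rad. I'll shut the gripper, turn it, and go above the back side of the pin.

>>> step_arm(offset=[[0.031,-0.134,0],[0.031,-0.134,0],[0.031,-0.134,0],[0.031,-0.134,0],[0.031,-0.134,0],[0.031,-0.134,0],[0.031,-0.134,0],[0.031,-0.134,0]], rotation=[[0,0,-60],[0,0,-60],[0,0,-60],[0,0,-60],[0,0,-60],[0,0,-60],[0,0,-60],[0,0,-60]], claw=[1,1,1,1,1,1,1,1], force=40)

```text
clock: 1.7
eef_pos: [0.491, 0.031, 0.3041]
tool_rot: [[-0.867, 0.498, 0.0], [0.498, 0.867, 0.0], [-0.0, 0.0, -1.0]]
wrist_force: [0.5, -0.4, 1.3]
gripper_width: -0.001
```

>>> step_arm(offset=[[0,0,0.05],[0,0,0.05],[0,0,0.05],[0,0,0.05],[0,0,0.05],[0,0,0.05],[0,0,0.05],[0,0,0.05]], rotation=[[0,0,-60],[0,0,-60],[0,0,-60],[0,0,-60],[0,0,-60],[0,0,-60],[0,0,-60],[0,0,-60]], claw=[1,1,1,1,1,1,1,1])

```text
clock: 2.5
eef_pos: [0.491, 0.031, 0.254]
tool_rot: [[-0.867, -0.498, 0.0], [-0.498, 0.867, 0.0], [-0.0, -0.0, -1.0]]
wrist_force: [0.4, 1.3, -1.2]
gripper_width: 0.001
```

```bash
python3 - <<'E'
from workcell import bot
from h import *
s=bot.sense(); print(s['clock'],s['eef_pos'],s['joints'],s['wrist_force'],s['gripper_width']); R=s['tool_rot']; print(np.degrees(np.arctan2(-R[1,0],-R[0,0])))
for n in ['wrist','side','scene']:
    im=bot.grab_frame(n); cv2.imwrite(f'pics/{n}1.png',im[:,:,::-1])
p=bot.camera_params('wrist'); print(p['world_from_camera'])
t=s['eef_pos']+R[:,2]*.073; print(t, proj(p,t))
E
```

```text
2.5 [0.49104113 0.03099609 0.25395051] [ 0.04254666  0.08725171 -0.20809855  1.86206286  0.01933116  1.19407712
  1.92072338] [ 0.4082527   1.25739122 -1.23945438] 0.0010454364806035269
29.898056981921236
[[-4.94606195e-01 -8.22313937e-01 -2.81361869e-01  4.18256416e-01]
 [ 8.69117201e-01 -4.67990911e-01 -1.60061860e-01 -1.02514785e-02]
 [-5.36991370e-05 -3.23704028e-01  9.46158390e-01  3.24407167e-01]
 [ 0.00000000e+00  0.00000000e+00  0.00000000e+00  1.00000000e+00]]
[0.49105072 0.03099982 0.18095051] [[255.61433456 258.20939728]]
```

View pics/wrist1.png

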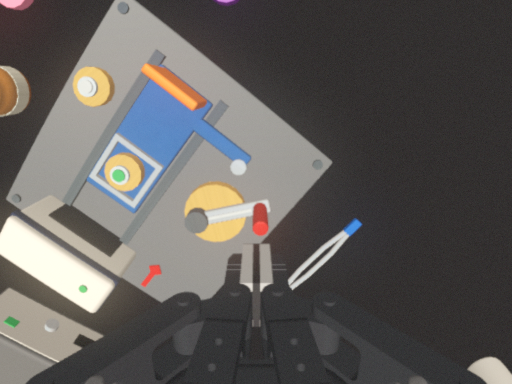

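View pics/side1.png

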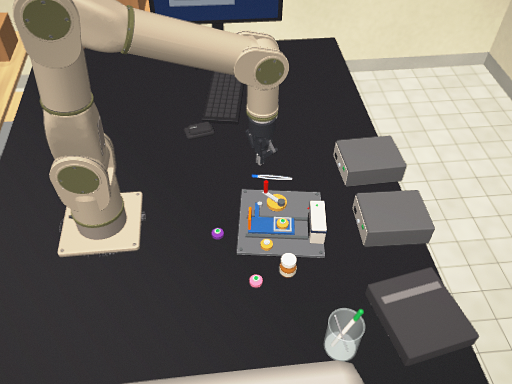

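The wrist view shows the shut fingertips near (256,250), the pin top near (260,222), the cam hub at (197,222), the index tip at (155,268) and the tab top edge at (175,85). I'll refine the fit from this view.

```bash
python3 - <<'E'
from workcell import bot
from h import *
im=cv2.imread('pics/wrist1.png'); print(bot.sense()['clock'])
cv2.imwrite('pics/w1z.png',cv2.resize(im[60:300,60:340],None,fx=2.5,fy=2.5,interpolation=cv2.INTER_CUBIC))
bot.grab_frame('wrist')
for q in ['pin_top','cam_axis','index_mark','tab_push']:
    r=bot.mark_of('wrist',q); print(q,[(round(d['score'],2),np.round(d['xy'],1).tolist()) for d in r[:3]])
E
```

```text
2.65
pin_top [(0.88, [257.5, 226.5])]
cam_axis [(0.76, [200.3, 217.7])]
index_mark [(0.79, [150.6, 273.5])]
tab_push [(0.73, [175.5, 83.9])]
```

View pics/w1z.png

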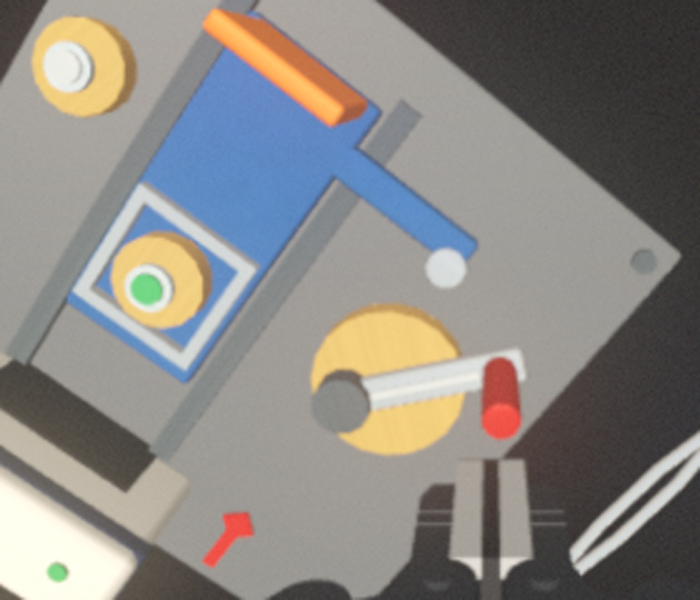

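```bash
python3 - <<'E'
from workcell import bot
from h import *
from scipy.optimize import least_squares
p=bot.camera_params('wrist'); s=bot.sense()
W=lambda v,P:np.array([v[0]+np.cos(v[2])*P[0]-np.sin(v[2])*P[1],v[1]+np.sin(v[2])*P[0]+np.cos(v[2])*P[1],P[2]])
w0=dict(p); w0['world_from_camera']=np.array([[ 9.99999971e-01,-1.146e-04,2.108e-04,.624828625],[4.01e-05,.946011,.3241345,.0835926],[-2.366e-4,-.3241345,.946011,.374418259],[0,0,0,1]])
obs=[(p,(-.13,.16,.012),(332.4,162)),(p,(0,.085,.028),(200,219.5)),(p,(.1,.085,.012),(151.5,272)),(p,(-.1,0,.06),(175.5,83.9)),(p,(0.13,-.0,.0),None),
(w0,(-.13,.16,.012),(94,86)),(w0,(.13,.16,.012),(317,119)),(w0,(-.13,-.1,.012),(97,277)),
(w0,(0,.085,.028),(195.5,168)),(w0,(.1,.085,.012),(278,176.9)),(w0,(-.1,0,.06),(94.2,234))]
for nm,O in (('new',[o for o in obs[:4]]),('all',[o for o in obs if o[2]])):
    f=lambda v:np.concatenate([proj(c,W(v,P))[0]-xy for c,P,xy in O])
    v=least_squares(f,[.55,-.08,-.1],loss='soft_l1').x; print(nm,v,np.round(f(v).reshape(-1,2),1).tolist())
    ca=W(v,(0,.085,.085)); 
    for c,xy in ((p,(260.4,228.4)),(w0,(136,131))):
        q=at(c,xy,.085); d=q-ca; print(q,np.hypot(*d[:2]),np.arctan2(d[1],d[0])-v[2])
print(ca)
E
```

```text
new [ 0.5447208  -0.08463698 -0.14806195] [[0.1, 0.1], [-2.5, -1.7], [0.6, 1.5], [0.3, 0.0]]
[0.51263772 0.04802751 0.085     ] 0.06597411326910534 2.461671099595391
[0.51284696 0.04854096 0.085     ] 0.06621268471638382 2.4540984567660624
all [ 0.54350835 -0.08515764 -0.15221515] [[0.3, -0.3], [-2.6, -2.6], [0.1, 0.6], [0.8, -1.3], [-1.5, -1.1], [1.3, -0.5], [-1.3, 2.3], [0.8, -0.0], [3.1, 0.1], [4.4, -0.1]]
[0.51263772 0.04802751 0.085     ] 0.06582050024707597 2.450268891404521
[0.51284696 0.04854096 0.085     ] 0.06606681812508404 2.4427361709683466
[ 0.55639673 -0.00114044  0.085     ]
```

>>> step_arm(offset=[[0,0,0.03],[0,0,0.06],[0,0,0.09],[0,0,0.11],[0,0,0.126],[0,0,0.126],[0,0,0.126]], rotation=[[0,0,-5],[0,0,-10],[0,0,-10],[0,0,-10],[0,0,-10],[0,0,-10],[0,0,-10]], claw=[1,1,1,1,1,1,1])

```text
clock: 3.6
eef_pos: [0.4912, 0.031, 0.1283]
tool_rot: [[-0.766, -0.642, -0.0], [-0.642, 0.766, 0.0], [-0.0, 0.0, -1.0]]
wrist_force: [0.3, -0.2, 0.8]
gripper_width: -0.001
```

```bash
cat >> h.py <<'E'
V=(.5440,-.0849,-.150)
AX=np.array([V[0]-np.sin(V[2])*.085,V[1]+np.cos(V[2])*.085])
def rows(s,phis,off=.018):
    """finger poses pushing pin at cam angle phi; in tool axes relative to current pose"""
    R=np.array(s['tool_rot']);c=np.array(s['eef_pos']); h0=np.arctan2(-R[1,0],-R[0,0]); o=[];r=[]
    for f in phis:
        a=f+V[2]; h=a-np.pi/2
        P=AX+.065*np.array([np.cos(a),np.sin(a)])-off*np.array([np.cos(h),np.sin(h)])
        d=R.T@np.array([*(P-c[:2]),0]); o.append([round(d[0],3),round(d[1],3),0]); r.append([0,0,round(-np.degrees((h-h0+np.pi)%(2*np.pi)-np.pi),0)])
    print('h0',np.degrees(h0)); print(o); print(r)
E
python3 - <<'E'
from workcell import bot
from h import *
s=bot.sense(); print(s['clock'],s['eef_pos'],s['joints'][6],s['wrist_force'])
im=bot.grab_frame('side'); cv2.imwrite('pics/side2.png',cv2.resize(im[120:280,200:360,::-1],None,fx=3.5,fy=3.5,interpolation=cv2.INTER_CUBIC))
rows(s,[2.45,2.4,2.3,2.2,2.1,2.0,1.9,1.8,1.7,1.7])
E
```

```text
3.6 [0.49117107 0.03104789 0.12829914] 2.0615233298145252 [ 0.34270164 -0.23860096  0.77291197]
h0 39.964728827480855
[[np.float64(-0.01), np.float64(-0.002), 0], [np.float64(-0.013), np.float64(-0.001), 0], [np.float64(-0.02), np.float64(0.0), 0], [np.float64(-0.026), np.float64(0.001), 0], [np.float64(-0.033), np.float64(0.001), 0], [np.float64(-0.04), np.float64(0.0), 0], [np.float64(-0.046), np.float64(-0.001), 0], [np.float64(-0.053), np.float64(-0.003), 0], [np.float64(-0.059), np.float64(-0.006), 0], [np.float64(-0.059), np.float64(-0.006), 0]]
[[0, 0, np.float64(-2.0)], [0, 0, np.float64(1.0)], [0, 0, np.float64(7.0)], [0, 0, np.float64(13.0)], [0, 0, np.float64(18.0)], [0, 0, np.float64(24.0)], [0, 0, np.float64(30.0)], [0, 0, np.float64(35.0)], [0, 0, np.float64(41.0)], [0, 0, np.float64(41.0)]]
```

View pics/side2.png

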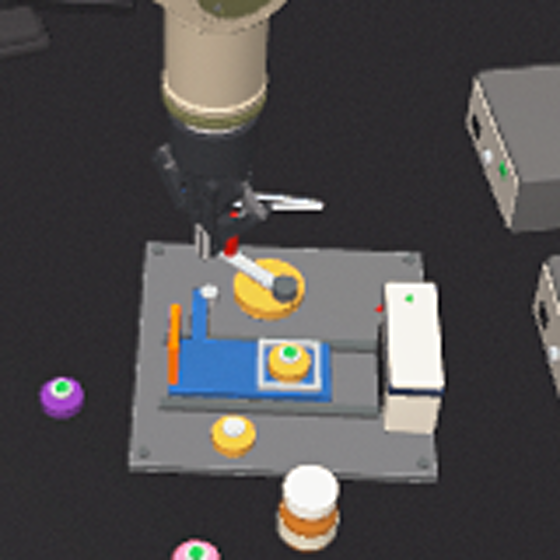

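The fingertip stands behind the pin, with the tip at (203,240) and the pin at (232,245). I'll start the push.

>>> step_arm(offset=[[-0.006,-0.001,0],[-0.01,-0.001,0],[-0.013,-0.001,0],[-0.02,0,0],[-0.026,0.001,0],[-0.033,0.001,0],[-0.04,0,0],[-0.046,-0.001,0],[-0.046,-0.001,0]], rotation=[[0,0,-2],[0,0,-2],[0,0,1],[0,0,7],[0,0,13],[0,0,18],[0,0,24],[0,0,30],[0,0,30]], claw=[1,1,1,1,1,1,1,1,1])

```text
clock: 4.55
eef_pos: [0.5275, 0.0604, 0.1282]
tool_rot: [[-0.985, -0.173, 0.0], [-0.173, 0.985, 0.0], [-0.0, -0.0, -1.0]]
wrist_force: [0.4, 0.5, 0.2]
gripper_width: 0.001
```

```bash
python3 - <<'E'
from workcell import bot
from h import *
s=bot.sense(); print(s['clock'],s['eef_pos'],s['joints'][6],s['wrist_force'])
for n in ['side','wrist']:
    im=bot.grab_frame(n); cv2.imwrite(f'pics/{n}3.png',(cv2.resize(im[120:280,200:360],None,fx=3.5,fy=3.5) if n=='side' else im)[:,:,::-1])
r=bot.mark_of('wrist','pin_top')[:1]; print(r)
if r:
    q=at(bot.camera_params('wrist'),r[0]['xy'],.085)[:2]-AX; print(np.hypot(*q),np.arctan2(q[1],q[0])-V[2])
rows(s,[1.8,1.7,1.6,1.5,1.4,1.3,1.2,1.1,1.0,1.0])
E
```

```text
4.55 [0.52748938 0.06038193 0.12818614] 1.5002252013503152 [0.40203231 0.52233713 0.23761824]
[{'xy': [255.7, 325.0], 'score': 0.84}]
0.06511906582763342 1.908415569793119
h0 9.942254458151105
[[np.float64(-0.006), np.float64(0.001), 0], [np.float64(-0.013), np.float64(0.002), 0], [np.float64(-0.02), np.float64(0.002), 0], [np.float64(-0.027), np.float64(0.002), 0], [np.float64(-0.033), np.float64(0.0), 0], [np.float64(-0.04), np.float64(-0.001), 0], [np.float64(-0.046), np.float64(-0.004), 0], [np.float64(-0.052), np.float64(-0.007), 0], [np.float64(-0.058), np.float64(-0.011), 0], [np.float64(-0.058), np.float64(-0.011), 0]]
[[0, 0, np.float64(5.0)], [0, 0, np.float64(11.0)], [0, 0, np.float64(17.0)], [0, 0, np.float64(23.0)], [0, 0, np.float64(28.0)], [0, 0, np.float64(34.0)], [0, 0, np.float64(40.0)], [0, 0, np.float64(46.0)], [0, 0, np.float64(51.0)], [0, 0, np.float64(51.0)]]
```

View pics/side3.png

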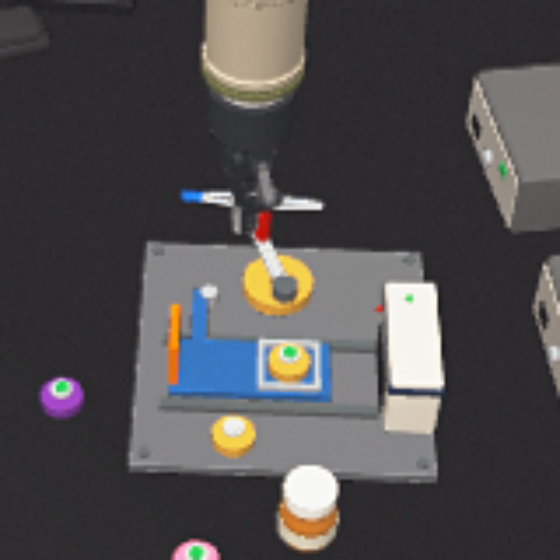

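View pics/wrist3.png

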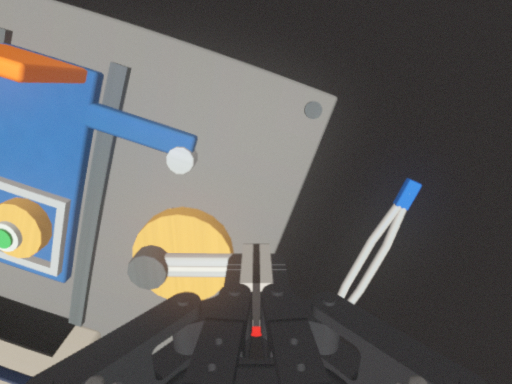

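The cam has turned to about 1.9, as commanded, and the pin is at radius 65 mm. I'll continue the push.

>>> step_arm(offset=[[-0.006,0.001,0],[-0.013,0.002,0],[-0.02,0.002,0],[-0.027,0.002,0],[-0.033,0,0],[-0.04,-0.001,0],[-0.046,-0.004,0],[-0.052,-0.007,0],[-0.058,-0.011,0],[-0.058,-0.011,0]], rotation=[[0,0,5],[0,0,11],[0,0,17],[0,0,23],[0,0,28],[0,0,34],[0,0,40],[0,0,46],[0,0,51],[0,0,51]], claw=[1,1,1,1,1,1,1,1,1,1])

```text
clock: 5.7
eef_pos: [0.5862, 0.0592, 0.128]
tool_rot: [[-0.755, 0.656, 0.0], [0.656, 0.755, 0.0], [-0.0, 0.001, -1.0]]
wrist_force: [-0.2, 0.2, 0.4]
gripper_width: -0.002
```

```bash
python3 - <<'E'
from workcell import bot
from h import *
s=bot.sense(); print(s['clock'],s['eef_pos'],s['joints'][6],s['wrist_force'])
for n in ['side','wrist']:
    im=bot.grab_frame(n); cv2.imwrite(f'pics/{n}4.png',(cv2.resize(im[120:280,200:360],None,fx=3.5,fy=3.5) if n=='side' else im)[:,:,::-1])
r=bot.mark_of('wrist','pin_top')[:1]; print(r)
if r:
    q=at(bot.camera_params('wrist'),r[0]['xy'],.085)[:2]-AX; print(np.hypot(*q),np.arctan2(q[1],q[0])-V[2])
rows(s,[.9,.8,.7,.6,.5,.4,.3,.2,.1,.05,0])
E
```

```text
5.7 [0.58622917 0.05918332 0.12797156] 0.6801275514263685 [-0.15145136  0.21958895  0.39648536]
[{'xy': [255.8, 325.5], 'score': 0.8}]
0.06411097327556053 0.9947704595666723
h0 -40.97170662655404
[[np.float64(-0.006), np.float64(0.002), 0], [np.float64(-0.013), np.float64(0.003), 0], [np.float64(-0.019), np.float64(0.003), 0], [np.float64(-0.026), np.float64(0.002), 0], [np.float64(-0.033), np.float64(0.001), 0], [np.float64(-0.039), np.float64(-0.001), 0], [np.float64(-0.046), np.float64(-0.004), 0], [np.float64(-0.051), np.float64(-0.007), 0], [np.float64(-0.057), np.float64(-0.01), 0], [np.float64(-0.06), np.float64(-0.012), 0], [np.float64(-0.062), np.float64(-0.015), 0]]
[[0, 0, np.float64(6.0)], [0, 0, np.float64(12.0)], [0, 0, np.float64(18.0)], [0, 0, np.float64(23.0)], [0, 0, np.float64(29.0)], [0, 0, np.float64(35.0)], [0, 0, np.float64(40.0)], [0, 0, np.float64(46.0)], [0, 0, np.float64(52.0)], [0, 0, np.float64(55.0)], [0, 0, np.float64(58.0)]]
```

View pics/side4.png

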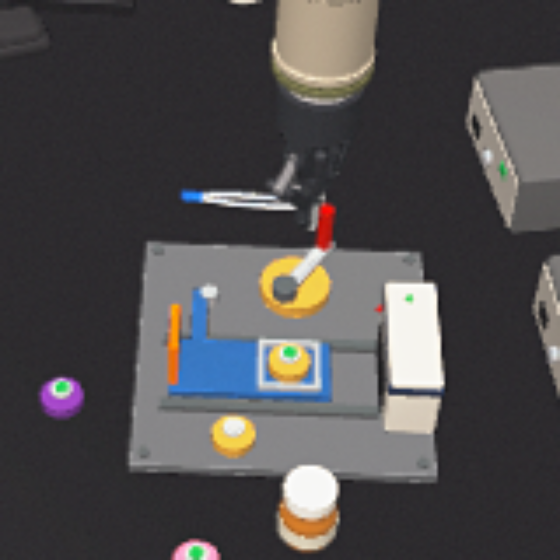

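The arm now points up and to the right, with the cam at about 1.0. I'll push the last stretch to 0.

>>> step_arm(offset=[[-0.006,0.002,0],[-0.013,0.003,0],[-0.019,0.003,0],[-0.026,0.002,0],[-0.033,0.001,0],[-0.039,-0.001,0],[-0.046,-0.004,0],[-0.051,-0.007,0],[-0.057,-0.01,0],[-0.062,-0.014,0]], rotation=[[0,0,6],[0,0,12],[0,0,18],[0,0,23],[0,0,29],[0,0,35],[0,0,40],[0,0,46],[0,0,52],[0,0,58]], claw=[1,1,1,1,1,1,1,1,1,1])

```text
clock: 6.85
eef_pos: [0.6233, 0.0087, 0.1278]
tool_rot: [[0.157, 0.988, -0.0], [0.988, -0.157, 0.001], [0.001, -0.001, -1.0]]
wrist_force: [0.1, 3.4, -1.4]
gripper_width: 0.001
```

>>> step_arm(offset=[[0,0,0],[0,0,0],[0.01,0,0],[0.02,0,-0.02],[0.02,0,-0.06],[0.02,0,-0.1],[0.02,0,-0.13],[0.02,0,-0.13],[0.02,0,-0.13]], rotation=[[0,0,0],[0,0,0],[0,0,0],[0,0,0],[0,0,0],[0,0,0],[0,0,0],[0,0,0],[0,0,0]], claw=[1,1,1,1,1,1,1,1,1])

```text
clock: 7.75
eef_pos: [0.6268, 0.0284, 0.2584]
tool_rot: [[0.154, 0.988, 0.001], [0.988, -0.154, 0.0], [0.001, 0.001, -1.0]]
wrist_force: [-0.4, 0.0, -0.4]
gripper_width: -0.001
```

```bash
python3 - <<'E'
from workcell import bot
from h import *
s=bot.sense(); print(s['clock'],s['eef_pos'],s['joints'],s['wrist_force'])
for n in ['side','wrist']:
    im=bot.grab_frame(n); cv2.imwrite(f'pics/{n}5.png',(cv2.resize(im[120:280,200:360],None,fx=3.5,fy=3.5) if n=='side' else im)[:,:,::-1])
for q in ['pin_top','cam_axis','index_mark']:
    r=bot.mark_of('wrist',q)[:1]; print(q,r)
    if r:
        d=at(bot.camera_params('wrist'),r[0]['xy'],dict(pin_top=.085,cam_axis=.028,index_mark=.012)[q])[:2]-AX; print(d,np.hypot(*d),np.arctan2(d[1],d[0])-V[2])
E
```

```text
7.75 [0.62683441 0.02835761 0.25841473] [-0.29687622  0.36350452  0.22916082  1.52914246 -0.08529318  1.25728018
 -0.21085625] [-0.3951241   0.03595438 -0.36912754]
pin_top [{'xy': [254.1, 237.4], 'score': 0.75}]
[ 0.06146065 -0.0077251 ] 0.06194423508494309 0.024963860828172396
cam_axis [{'xy': [195.0, 217.0], 'score': 0.94}]
[-0.00081097 -0.00314305] 0.003245989712223638 -1.6733085348178478
index_mark [{'xy': [289.4, 207.8], 'score': 0.56}]
[ 0.09887187 -0.01469606] 0.09995809668594806 0.002442924322946155
```

View pics/side5.png

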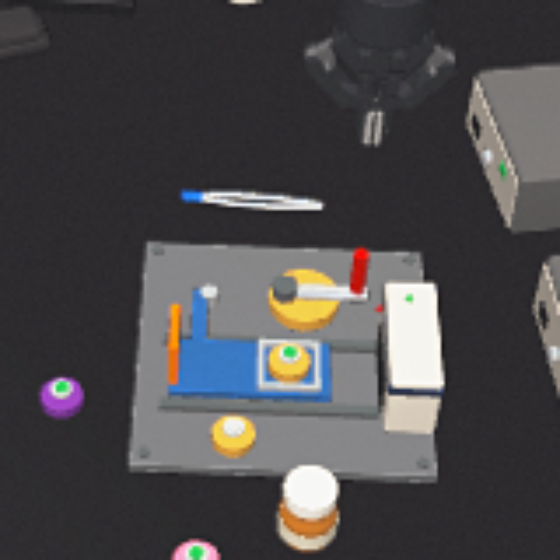

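View pics/wrist5.png

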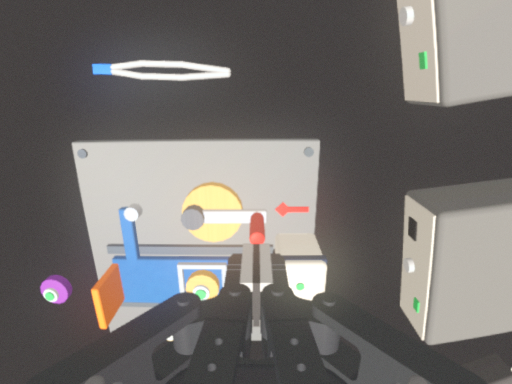

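The cam is at its low point, about 0.02 rad. In the wrist view the arm runs from (193,218) to (267,217) towards the index at (282,209). Next I'll go behind the tab.

>>> step_arm(offset=[[-0.014,-0.021,0],[-0.028,-0.042,0],[-0.042,-0.063,0],[-0.056,-0.085,0],[-0.07,-0.106,0],[-0.084,-0.127,0],[-0.098,-0.148,0],[-0.112,-0.17,0],[-0.125,-0.19,0],[-0.125,-0.19,0]], rotation=[[0,0,-8],[0,0,-16],[0,0,-24],[0,0,-32],[0,0,-40],[0,0,-48],[0,0,-56],[0,0,-64],[0,0,-72],[0,0,-80]], claw=[1,1,1,1,1,1,1,1,1,1])

```text
clock: 9.0
eef_pos: [0.4172, -0.0676, 0.2574]
tool_rot: [[-0.947, 0.322, -0.001], [0.322, 0.947, 0.0], [0.001, -0.0, -1.0]]
wrist_force: [1.0, 0.2, -0.8]
gripper_width: 0.002
```

>>> step_arm(offset=[[0,0,0],[0,0,0],[0,0,0]], rotation=[[0,0,-8],[0,0,-10],[0,0,-10]], claw=[1,1,1])

```text
clock: 9.3
eef_pos: [0.4192, -0.0662, 0.2575]
tool_rot: [[-0.988, 0.156, -0.001], [0.156, 0.988, -0.0], [0.001, -0.0, -1.0]]
wrist_force: [-0.0, -0.4, 0.2]
gripper_width: 0.002
```

```bash
python3 - <<'E'
from workcell import bot
from h import *
s=bot.sense(); R=s['tool_rot']; print(s['clock'],s['eef_pos'],s['joints'],s['wrist_force'],np.arctan2(-R[1,0],-R[0,0]))
for n in ['side','wrist']:
    im=bot.grab_frame(n); cv2.imwrite(f'pics/{n}6.png',(cv2.resize(im[120:280,200:360],None,fx=3.5,fy=3.5) if n=='side' else im)[:,:,::-1])
p=bot.camera_params('wrist')
c,sn=np.cos(V[2]),np.sin(V[2])
for q in ['tab_push','pin_top','specimen_puck']:
    r=bot.mark_of('wrist',q)[:1]; print(q,r)
    if r:
        d=at(p,r[0]['xy'],dict(tab_push=.06,pin_top=.085,specimen_puck=.026)[q])[:2]-V[:2]; print(d@[c,sn],d@[-sn,c])
d=s['eef_pos'][:2]-V[:2]; print('tcp fix',d@[c,sn],d@[-sn,c])
E
```

```text
9.3 [ 0.41920639 -0.06615124  0.25749895] [-0.15713395 -0.0904094   0.19634078  2.02808881  0.01890698  1.20289423
  1.44586765] [-0.00492334 -0.35108721  0.19342191] -0.15654178555995377
tab_push [{'xy': [255.0, 214.0], 'score': 0.55}]
-0.10045523746834535 -0.0011860272177187266
pin_top [{'xy': [135.8, 286.2], 'score': 0.5}]
-0.03809368496993618 -0.1136786597067351
specimen_puck [{'xy': [230.7, 109.5], 'score': 0.94}]
-0.19309158815916427 -0.023393242402945914
tcp fix -0.12619409185937458 -0.00011069631380761215
```

View pics/side6.png

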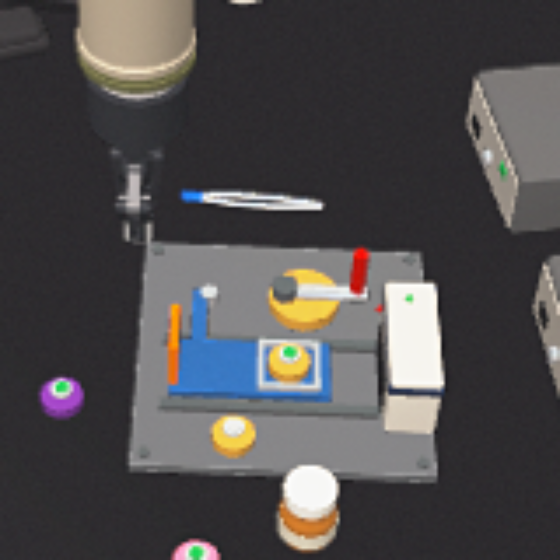

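View pics/wrist6.png

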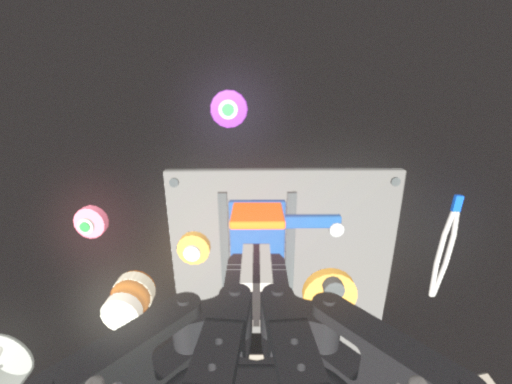

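The tab is at fixture x -100 mm. The finger stands centred 15 mm behind it, so I'll go down.

>>> step_arm(offset=[[0,0,0.03],[0,0,0.06],[0,0,0.09],[0,0,0.12],[0,0,0.135],[0,0,0.135],[0,0,0.135]], rotation=[[0,0,0],[0,0,0],[0,0,0],[0,0,0],[0,0,0],[0,0,0],[0,0,0]], claw=[1,1,1,1,1,1,1])

```text
clock: 10.25
eef_pos: [0.4197, -0.0662, 0.1233]
tool_rot: [[-0.988, 0.157, -0.0], [0.157, 0.988, -0.0], [0.0, -0.0, -1.0]]
wrist_force: [0.5, -0.5, 0.3]
gripper_width: 0.001
```

```bash
python3 - <<'E'
from workcell import bot
from h import *
s=bot.sense(); print(s['clock'],s['eef_pos'],s['joints'],s['wrist_force'])
im=bot.grab_frame('side'); cv2.imwrite(f'pics/side7.png',(cv2.resize(im[120:280,200:360],None,fx=3.5,fy=3.5))[:,:,::-1])
E
```

```text
10.25 [ 0.41965836 -0.06621882  0.12331779] [-0.15103796  0.09136388  0.20778061  2.17052694 -0.02423087  0.88186305
  1.48471735] [ 0.50043621 -0.45191392  0.33986665]
```

View pics/side7.png

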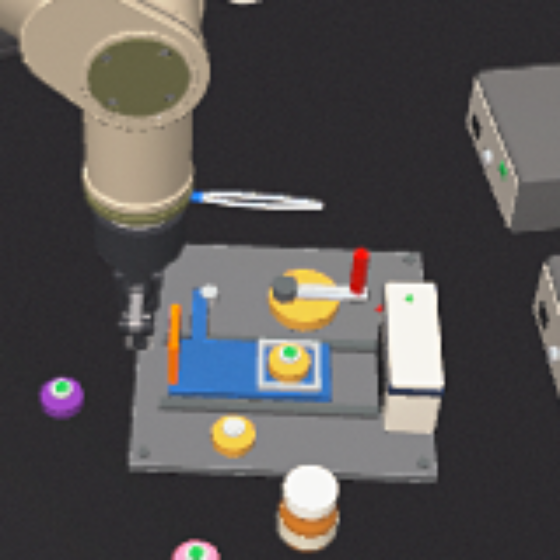

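The fingertip stands at tab height, left of the tab. I'll push gently forward along the tool's -x axis.

>>> step_arm(offset=[[-0.006,0,0],[-0.012,0,0],[-0.016,0,0],[-0.019,0,0],[-0.022,0,0],[-0.026,0,0],[-0.03,0,0],[-0.034,0,0],[-0.037,0,0],[-0.04,0,0]], rotation=[[0,0,0],[0,0,0],[0,0,0],[0,0,0],[0,0,0],[0,0,0],[0,0,0],[0,0,0],[0,0,0],[0,0,0]], claw=[1,1,1,1,1,1,1,1,1,1])

```text
clock: 11.3
eef_pos: [0.4592, -0.0724, 0.1229]
tool_rot: [[-0.988, 0.156, 0.0], [0.156, 0.988, 0.0], [-0.0, 0.0, -1.0]]
wrist_force: [-2.9, 1.2, 1.3]
gripper_width: 0.0
```

```bash
python3 - <<'E'
from workcell import bot
from h import *
s=bot.sense(); print(s['clock'],s['eef_pos'],s['wrist_force'])
im=bot.grab_frame('side'); cv2.imwrite(f'pics/side8.png',(cv2.resize(im[120:280,200:360],None,fx=3.5,fy=3.5))[:,:,::-1])
E
```

```text
11.3 [ 0.45922692 -0.072384    0.12287423] [-2.93636564  1.23322195  1.28795975]
```

View pics/side8.png

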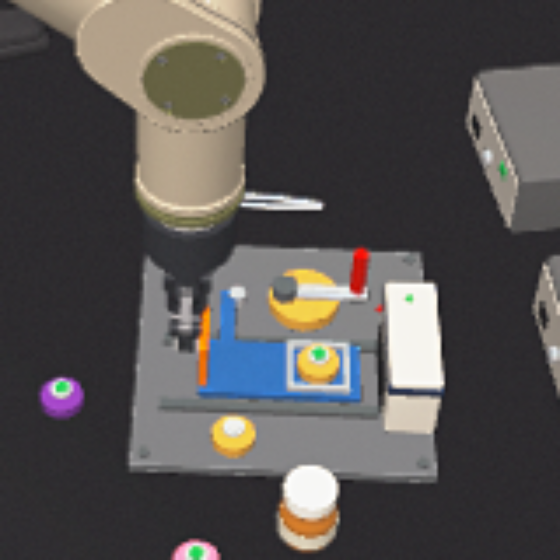

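The carriage is moving at about 3 N. The tab has gone from column 174 to 204, and the puck sits in its tray. I'll continue slowly towards the stop.

>>> step_arm(offset=[[-0.003,0,0],[-0.006,0,0],[-0.009,0,0],[-0.011,0,0],[-0.013,0,0],[-0.014,0,0],[-0.015,0,0],[-0.015,0,0]], rotation=[[0,0,0],[0,0,0],[0,0,0],[0,0,0],[0,0,0],[0,0,0],[0,0,0],[0,0,0]], claw=[1,1,1,1,1,1,1,1])

```text
clock: 12.15
eef_pos: [0.4739, -0.0748, 0.1229]
tool_rot: [[-0.988, 0.156, 0.0], [0.156, 0.988, -0.0], [-0.0, -0.0, -1.0]]
wrist_force: [-1.5, 0.4, -0.7]
gripper_width: 0.002
```

>>> step_arm(offset=[[-0.001,0,0],[-0.002,0,0]], rotation=[[0,0,0],[0,0,0]], claw=[1,1])

```text
clock: 12.35
eef_pos: [0.4757, -0.0751, 0.1229]
tool_rot: [[-0.988, 0.156, -0.0], [0.156, 0.988, 0.0], [0.0, -0.0, -1.0]]
wrist_force: [-1.8, 0.7, -1.1]
gripper_width: -0.001
```

>>> step_arm(offset=[[-0.001,0,0],[-0.002,0,0],[-0.002,0,0]], rotation=[[0,0,0],[0,0,0],[0,0,0]], claw=[1,1,1])

```text
clock: 12.65
eef_pos: [0.4775, -0.0754, 0.1229]
tool_rot: [[-0.988, 0.156, -0.001], [0.156, 0.988, 0.0], [0.001, 0.0, -1.0]]
wrist_force: [-4.2, 1.4, 0.1]
gripper_width: -0.002
```

>>> step_arm(offset=[[-0.001,0,0],[-0.001,0,0]], rotation=[[0,0,0],[0,0,0]], claw=[1,1])

```text
clock: 12.85
eef_pos: [0.4777, -0.0754, 0.1228]
tool_rot: [[-0.988, 0.156, -0.003], [0.156, 0.988, 0.001], [0.003, 0.0, -1.0]]
wrist_force: [-10.3, 2.0, 7.4]
gripper_width: -0.004
```

>>> step_arm(offset=[[-0.001,0,0],[-0.001,0,0]], rotation=[[0,0,0],[0,0,0]], claw=[1,1])

```text
clock: 13.05
eef_pos: [0.4778, -0.0754, 0.1227]
tool_rot: [[-0.988, 0.156, -0.005], [0.156, 0.988, 0.001], [0.005, 0.0, -1.0]]
wrist_force: [-15.3, 2.9, 12.6]
gripper_width: -0.002
```

The force rises to 15 N with no more motion, which means the hard stop. I'll back off and rise.

>>> step_arm(offset=[[0.004,0,0],[0.015,0,0],[0.025,0,0],[0.025,0,-0.02],[0.025,0,-0.06],[0.025,0,-0.1],[0.025,0,-0.13],[0.025,0,-0.13],[0.025,0,-0.13]], rotation=[[0,0,0],[0,0,0],[0,0,0],[0,0,0],[0,0,0],[0,0,0],[0,0,0],[0,0,0],[0,0,0]], claw=[1,1,1,1,1,1,1,1,1])

```text
clock: 13.95
eef_pos: [0.4548, -0.0718, 0.2532]
tool_rot: [[-0.988, 0.156, 0.002], [0.156, 0.988, 0.0], [-0.002, 0.0, -1.0]]
wrist_force: [-1.1, -0.3, -0.5]
gripper_width: -0.0
```

```bash
python3 - <<'E'
from workcell import bot
from h import *
s=bot.sense(); print(s['clock'],s['eef_pos'],s['wrist_force'])
for n in ['side','wrist']:
    im=bot.grab_frame(n); cv2.imwrite(f'pics/{n}9.png',(cv2.resize(im[120:280,200:360],None,fx=3.5,fy=3.5) if n=='side' else im)[:,:,::-1])
c,sn=np.cos(V[2]),np.sin(V[2])
for n in ['wrist','side']:
  for q in ['tab_push','pin_top']:
    for r in bot.mark_of(n,q)[:2]:
        d=at(bot.camera_params(n),r['xy'],dict(tab_push=.06,pin_top=.085)[q])[:2]-V[:2]; print(n,q,r,d@[c,sn],d@[-sn,c])
E
```

```text
13.95 [ 0.45479048 -0.0717829   0.25320619] [-1.12050195 -0.31464631 -0.46033205]
wrist tab_push {'xy': [255.3, 222.0], 'score': 0.64} -0.059790576109813656 -0.0012562092860497326
wrist pin_top {'xy': [343.7, 344.9], 'score': 0.75} 0.06385709916195212 0.08591295044801728
side tab_push {'xy': [260.6, 217.9], 'score': 0.55} -0.06270949773013923 -0.010219392085475142
side tab_push {'xy': [287.7, 273.0], 'score': 0.46} 0.0161896810947954 -0.20316116406929557
side pin_top {'xy': [304.2, 193.9], 'score': 0.77} 0.0683553806067967 0.0713458840801371
```

View pics/side9.png

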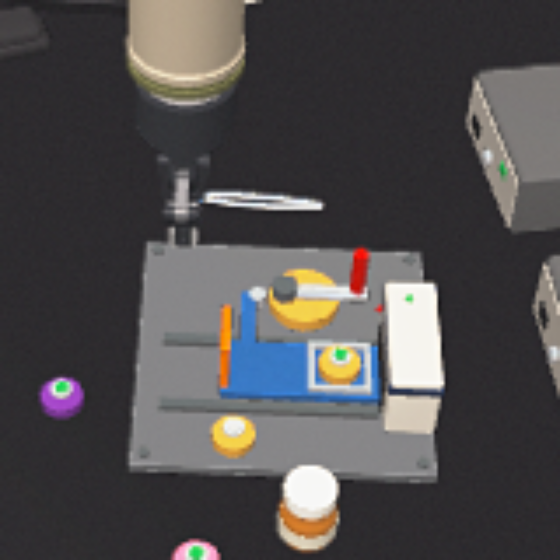

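View pics/wrist9.png

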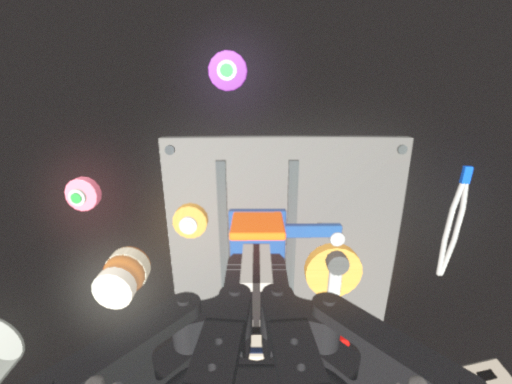

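The carriage sits at the port with the puck in its tray, and the cam arm points at the index. The network tab positions are rough, so I'll check the travel by colour centroids before and after.

```bash
python3 - <<'E'
from workcell import bot
from h import *
p=bot.camera_params('side'); c,sn=np.cos(V[2]),np.sin(V[2])
def cen(f):
    im=cv2.imread(f); h=cv2.cvtColor(im,cv2.COLOR_BGR2HSV); o=[]
    for nm,lo,hi,roi,z in (('tab',(5,200,150),(14,255,255),(290,400,150,260),.0515),('green',(50,120,120),(80,255,255),(340,370,270,360),.048)):
        m=cv2.inRange(h,lo,hi); k=np.zeros_like(m); k[roi[0]:roi[1],roi[2]:roi[3]]=m[roi[0]:roi[1],roi[2]:roi[3]]
        y,x=np.nonzero(k); u=((x.mean()+.5)/3.5+200-.5,(y.mean()+.5)/3.5+120-.5)
        d=at(p,u,z)[:2]-V[:2]; o.append((d@[c,sn],d@[-sn,c],len(x)))
    return o
a=cen('pics/side5.png');b=cen('pics/side9.png')
for i,j in zip(a,b): print(np.round(i,4),np.round(j,4),'travel',j[0]-i[0])
E
```

```text
[-9.72e-02 -2.62e-02  2.61e+02] [-5.35e-02 -2.42e-02  2.23e+02] travel 0.043703900288979185
[ 2.9e-03 -5.6e-03  9.1e+01] [ 4.69e-02 -5.80e-03  8.90e+01] travel 0.043955706074556025
```

```bash
python3 - <<'E'
from workcell import bot
bot.sign_off(); print(bot.sense()['clock'])
E
```

```text
the job is handed in; nothing more can be done
the job is handed in; nothing more can be done
```

I turned the cam to its low point with the closed fingertip on the red pin. I then pushed the carriage home by its orange tab, raised the arm clear, and handed the job in at about 14 s. The job gives no verdict when handed in, so these are my own last checks:

- **Cam:** about 0.01 to 0.02 rad from its low point, measured from the pin in the wrist camera. I checked this before pushing the carriage and again at the end.
- **Carriage:** the orange tab moved 43.7 mm and the specimen 44.0 mm between the before and after pictures. At the end the wrist force rose to about 15 N along the push with no further motion, which is the hard stop.
- **Puck and bench:** the specimen puck sits in its tray. The spare puck, jar, tweezers and look-alikes are where they were in the last pictures. I did not check the beaker, mouse and bottle again, but the arm did not go near them.
- **Disagreement:** the trained network's tab point gave shorter travel, about 36 mm from the side camera and 41 mm from the wrist camera. I took these as detector error because they conflict with the colour measurement and the contact at the stop. The side camera's pin reading was also more than 10 mm off the wrist camera's. I used the wrist reading because it lies on the pin's 65 mm circle.

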